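Shut the capsule machine's brew lever and start a long coffee

ROBOT

A 6-joint arm with a two-finger parallel gripper is mounted at the origin on the work surface. World frame = base frame: x ahead of the robot, y to its left, z up, the work surface at z = 0. Lengths are in m, angles in rad, forces in N, time in s.
With the tool pointing down it reaches from about 0.35 to 1 m from the base axis. Payload 7.1 kg.
Tool frame: the origin (TCP) lies between the finger pads; the fingertips stand 19 mm ahead of it and the grasp point (between the pads) is the TCP; z points along the fingers, x is the direction in which the jaws open and shut, and the axes are right-handed (so a half turn about z gives the same grasp; the last joint's range is limited). The gripper opens to 85 mm and grips with 20 to 120 N. Pads are 22 mm wide; open, the fingers measure 114 mm over their backs; the gripper's body (76 mm by 85 mm) begins 54 mm behind the grasp point. The pads swing forward as they close: fully open they stand 13 mm farther back than shut.
Start: joints at [1.213, 0.423, 1.63, -0, 1.089, -0.019], TCP at [0.208, 0.589, 0.229] pointing down, gripper open.
Joint ranges: [-3, 3], [-0.9, 2.11], [0.09, 2.58], [-1.31, 4.45], [0.11, 2.69], [-2.54, 2.54]. Speed limits (rad/s): [2.39, 2.39, 3.01, 3.14, 3.14, 3.14].

INTERFACE

Orientations are given as a unit quaternion [x, y, z, w].
In Python, from workcell import arm gives the robot as it stands.
- The arm moves only by the tool servo_tool, never from a script. Its argument "targets" is a list that holds one entry, the list of rows, each a list of 7 numbers: the turn, a rotation vector about the tool's x, y, z in degrees, then the shift along the tool's x, y, z in m, then the opening, from 0 (shut) to 1 (fully open). A call has 1 to 10 rows; each row shifts and turns the pose as measured when the row begins, along the tool's axes as they then stand; what a row does not reach is not made up. A row lasts 1/12 s, in which the tool goes at most 41.7 mm and 7.16 degrees, less where a joint would pass 70% of its speed; a pose out of reach is approached as far as the arm can. A call is refused whole if a number of a shift passes 0.0417 or a number of a turn 7.16, either way. A call with a gripper value outside its range is refused whole. The fingers move at their own pace and stop on an object; "force" is the grip in N (left out, the last holds). Time passes only in rows, so rows that do not move let the fingers close. It gives the time, the measured TCP pose, the force and the opening at its end, in the units of the state.
- arm.observe(): the state, without advancing time (a new reading comes with each control period).
- arm.get_image(name): name is "side" or "top"; returns (picture, depth): 384x512x3 uint8, red, green, blue; 384x512 float32, m along the optical axis (not along the pixel's ray), 0 where there is no reading.
- arm.camera_model(name): a dict with "fx", "fy", "cx", "cy" (pixels), "R" (3x3) and "t" (3): a world point X has camera coordinates R X + t. Camera axes: x right, y down, z forward; pixel columns grow to the right and rows downward; lengths in m; the calibration is good to about 2 mm. A picture is of the moment at which its call begins. camera_model takes no time and is no camera call.
- arm.close_job(): hands the job in, once; it reports no verdict.
Trained networks look in the newest picture that a camera, given by its name, has taken for a name from the list of things; names that differ only in an ending like _2 or _b are one class to them, and where a whole thing is asked for, a point or a joint stands for the part that bears it (a point fixed in the world has none). Each returns a list of dicts, best first, with "confidence" (0 to 1); they miss things now and then, are a little off and sometimes report something else, mostly with a low value. They report only what shows in the picture. A call takes as long as a camera call.
- arm.recognise(camera, query): "box" ([left, top, width, height] in pixels, round what is visible of it).
- arm.trace(camera, query): "mask" (384x512 bool, what is visible of it) and "box" ([left, top, width, height] in pixels, round what is visible of it).
- arm.place_of(camera, query): "position" ([column, row] in pixels: a listed point, or the origin of a listed thing).
The state is a dict: "clock": time; "qpos": joint angles; "joint_vel": joint speeds; "effort": joint torques, N m; "tool_pos": TCP position; "tool_rot": TCP orientation; "wrist_force": force on the tool from outside, world axes, zero at the start; "wrist_torque": the same for the moment, N m; "opening": finger opening in m.
Only numpy, scipy, OpenCV 4.12 (cv2) and the standard library are available. Lean on these libraries where they do the work, as an engineer would, in place of code of your own. Each camera call takes 0.05 s, during which the arm holds its last target.

TASK

The capsule is loaded and the mug stands under the spout: push the raised brew lever of the white capsule machine forward and down past its centre until it snaps shut and stays, and then press the larger of the two buttons behind it all the way down and let it come up again, to start a long coffee. Leave the smaller button alone, do not lift or shift the machine, keep the mug under the spout, and leave everything else on the counter where it stands.

Things in the scene. Friction and masses are not known exactly. Their poses are not given: they have to be found in the camera images.
- machine: White capsule coffee machine, 300 mm deep (x), 120 wide (y; 141 over the lever), top deck 215 mm above the counter, about 3.2 kg on rubber feet, standing loose. Origin: centre of its underside. Its own x axis points from its front (drip tray, spout) to its back (clear water tank), y to the left of someone who faces its front, z up. The front looks roughly to the robot.
- brew_lever (a joint): Brew lever, rad: 0 = open, standing up and leaning 10 degrees back; 1.5 = shut, lying forward on the brew head. It has an over-centre spring: below about 0.95 rad it springs back open, beyond that it snaps shut and stays. Shutting it takes up to about 6 N at the handle, and more if pushed nearer the hinge; pushing it from behind (the side of the water tank and the buttons) turns it forward and down.
- lever_handle (a point): Centre of the lever's black handle bar (141 mm long along the machine's y, 20 mm radially, 14 mm thick), 105 mm from the lever's hinge axis. Open, it is about 304 mm above the counter. A 5 mm thick white hood plate, 131 mm wide, fills the yoke from 37 mm to 99 mm from the axis, with the bar's middle plane as its own.
- lever_hinge (a point): Middle of the lever's hinge axis, on the machine's centre plane, 200 mm above the counter; the axis runs along the machine's y. Seen from here, the shut handle lies forward (machine -x) and 14 degrees (0.24 rad) up; open it stands 1.74 rad up from forward; at joint value q, 1.74 - q.
- big_button_top (a point): Centre of the top face of the larger round white push button (28 mm across, blue dot, steel ring), on the black rear deck behind the lever, 67 mm behind the hinge axis and 28 mm to the right of the centre plane for someone who faces the front, 9 mm proud of the deck. Pushed straight down.
- big_button (a joint): Travel of the larger button, m: 0 = up, 0.005 = fully down; spring return, 1.5 N to start and 4 N fully down.
- small_button_top (a point): Centre of the top face of the smaller round white push button (19 mm across, blue dot, steel ring), 56 mm to the left of the larger one (machine +y), 9 mm proud of the deck.
- small_button (a joint): Travel of the smaller button, m, as for the larger one.
- mug: Blue ceramic mug, 72 mm across, 70 mm high, standing on the drip tray (45 mm above the counter) under the spout. Origin: centre of its underside.
- pitcher: Steel milk pitcher, 88 mm across, 100 mm high, with a handle, beside the machine. Origin: centre of its underside.
- capsule_box: Open wooden box of coffee capsules, 150 x 100 x 45 mm, at the machine's other side. Origin: centre of its underside.
- tamper: Steel tamper, 58 mm across, 90 mm high, on a black rubber mat 8 mm thick. Origin: centre of its underside.
- cup_stack: Stack of brown paper cups, 80 mm across, 160 mm high. Origin: centre of its underside.
- sugar_jar: White ceramic jar with a steel cap, 80 mm across, 130 mm high. Origin: centre of its underside.
- napkin_caddy: Wooden caddy with napkins and stirrers, 110 x 90 mm, 170 mm high over the stirrers. Origin: centre of its underside.
- portafilter: Steel portafilter with a wooden handle, 230 mm long, 45 mm high, lying on the counter. Origin: under the centre of its basket; the handle points along its -x.

How it is judged:
On the way, in this order (a step that is already met when the one before it is completed fails the run):
1. the brew lever is pushed past centre and has snapped shut (value of joint brew_lever above 1.42 rad), for 0.2 s.
2. with the lever shut, the larger button is pressed down (value of joint big_button above 0.0035 m and value of joint brew_lever above 1.42 rad), for 0.05 s.
At the end, for the whole second after the job is handed in: The lever is shut (within 0.08 rad of its stop), both buttons are up, the machine stands level within 30 mm of where it was, the mug is upright under the spout (within 20 mm), all other things are within 30 mm of their places, and all is at rest (value of joint brew_lever above 1.42 rad and value of joint each of big_button, small_button below 0.001 m and distance of each of machine, pitcher, capsule_box, tamper, cup_stack, sugar_jar, napkin_caddy, portafilter from where it was at the start of the episode below 0.03 m and angle between machine's own z axis and vertical below 0.05 rad and x of mug in the frame of machine between -0.11 and -0.07 m and y of mug in the frame of machine between -0.02 and 0.02 m and angle between mug's own z axis and vertical below 0.1 rad and linear speed of each of machine, mug below 0.02 m/s); the robot touches nothing.
It fails at once if the smaller button is pressed (value of joint small_button above 0.0025 m).
It fails at once if the larger button is pressed while the lever is not shut (value of joint big_button above 0.0035 m and value of joint brew_lever below 1.3 rad).
It fails at once if the machine is lifted or tipped (12 mm, 0.12 rad) or shifted by more than 30 mm (height (world z) of machine above 0.012 m or angle between machine's own z axis and vertical above 0.12 rad or distance of machine from where it was at the start of the episode above 0.03 m).
It fails at once if the mug is lifted off the tray or knocked over (z of mug in the frame of machine above 0.06 m or angle between mug's own z axis and vertical above 0.4 rad).
It fails at once if another thing on the counter is lifted, shifted (30 mm) or knocked over (distance of any of pitcher, capsule_box, tamper, cup_stack, sugar_jar, napkin_caddy, portafilter from where it was at the start of the episode above 0.03 m or angle between any of pitcher, capsule_box, tamper, cup_stack, sugar_jar, napkin_caddy, portafilter's own z axis and vertical above 0.3 rad).
It also fails if it takes over 51 s, if anything falls off the work surface, if the arm or the gripper's body presses on something with over 40 N, if the wrist force passes 120 N, or if a joint passes its speed limit or range.

## Working session

There is one attempt and no reset: what is moved stays moved. The work goes in short steps, Python scripts to look and compute and a tool call to move; the robot and the scene stay as the last step left them, time stands still between calls to the robot, and variables do not carry over. Pictures are saved under pics/ and viewed, and the job is handed in when it is done.

Besides the shell and the picture viewer there is one more tool, called after "Call:" in YAML: its name, and indented under it one key for each argument. servo_tool: Moves the arm, as the interface text tells. Its arguments: {"type":"object","properties":{"targets":{"type":"array","items":{"type":"array","items":{"type":"array","items":{"type":"number"}}}},"force":{"type":"number"}},"required":["targets"]}

```bash
mkdir -p pics; ls; cat > h.py <<'E'
import numpy as np,cv2
from workcell import arm
def W(c,u,v,z):
    m=arm.camera_model(c);p=np.array([(u-m['cx'])/m['fx']*z,(v-m['cy'])/m['fy']*z,z])
    return np.array(m['R']).T@(p-np.array(m['t']))
def P(c,X):
    m=arm.camera_model(c);p=np.array(m['R'])@np.array(X)+np.array(m['t']);return p[0]/p[2]*m['fx']+m['cx'],p[1]/p[2]*m['fy']+m['cy']
def ray_z(c,u,v,z):
    m=arm.camera_model(c);R=np.array(m['R']).T;o=-R@np.array(m['t']);d=R@np.array([(u-m['cx'])/m['fx'],(v-m['cy'])/m['fy'],1]);s=(z-o[2])/d[2];return o+s*d
E
python3 - <<'E'
from h import *
for c in ['side','top']:
    im,d=arm.get_image(c);np.savez(f'pics/{c}0.npz',im=im,d=d)
    cv2.imwrite(f'pics/{c}0.png',cv2.resize(im[:,:,::-1],(800,600)))
    m=arm.camera_model(c);print(c,(-np.array(m['R']).T@m['t']).round(3),np.round(m['R'],2).tolist(),m['fx'])
for q,z in [('lever_handle',.304),('lever_hinge',.2),('big_button_top',None),('small_button_top',None),('machine',0),('mug',.045)]:
    for c in ['top','side']:
        for r in arm.place_of(c,q)[:1]:
            u,v=r['position'];dd=d if c=='top' else np.load('pics/side0.npz')['d']
            i,j=int(round(v)),int(round(u));
            print(q,c,r['confidence'],(round(u),round(v)),W(c,u,v,dd[i,j]).round(3), ray_z(c,u,v,z).round(3) if z is not None else '')
print(arm.observe())
E
```

```text
pics
side [ 0.053 -1.064  1.078] [[0.93, -0.38, 0.02], [-0.21, -0.56, -0.8], [0.31, 0.74, -0.59]] 437.79594254854135
top [0.277 0.029 1.587] [[-0.02, -1.0, 0.01], [-0.98, 0.02, -0.17], [0.17, -0.01, -0.99]] 429.2306465106048
lever_handle top 0.85 (211, 171) [0.548 0.163 0.313] [0.55  0.164 0.304]
lever_handle side 0.76 (247, 140) [0.546 0.198 0.299] [0.543 0.19  0.304]
lever_hinge top 0.56 (135, 239) [0.363 0.466 0.036] [0.354 0.42  0.2  ]
lever_hinge side 0.72 (245, 171) [0.513 0.136 0.216] [0.521 0.158 0.2  ]
big_button_top top 0.42 (220, 158) [0.612 0.142 0.217] 
big_button_top side 0.53 (269, 164) [0.605 0.13  0.227] 
small_button_top top 0.44 (175, 195) [0.525 0.331 0.001] 
small_button_top side 0.71 (188, 178) [0.374 0.438 0.025] 
machine top 0.61 (222, 197) [0.482 0.136 0.217] [0.514 0.153 0.   ]
machine side 0.81 (245, 213) [0.504 0.107 0.049] [0.526 0.162 0.   ]
mug side 0.84 (222, 209) [0.427 0.138 0.066] [0.435 0.163 0.045]
{'clock': 0.7, 'qpos': array([ 1.21302111e+00,  4.23066952e-01,  1.62988164e+00, -1.29237561e-05,
        1.08861051e+00, -1.90112080e-02]), 'joint_vel': array([ 0.00015494,  0.00027815,  0.00015407, -0.00210476, -0.00118893,
       -0.00131923]), 'effort': array([ 1.85575424e-03, -5.57179391e+01, -2.82095271e+01, -1.15511766e-04,
        8.80794014e-04,  1.62140458e-05]), 'tool_pos': array([0.20768463, 0.58947856, 0.22894694]), 'tool_rot': array([ 8.16185013e-01,  5.77790641e-01,  1.70936556e-05, -4.69677284e-06]), 'wrist_force': array([ 0.23574161, -0.52228018, -0.52690661]), 'wrist_torque': array([ 0.00641574, -0.03530067,  0.00923966]), 'opening': 0.08548172490430517}
```

View pics/side0.png

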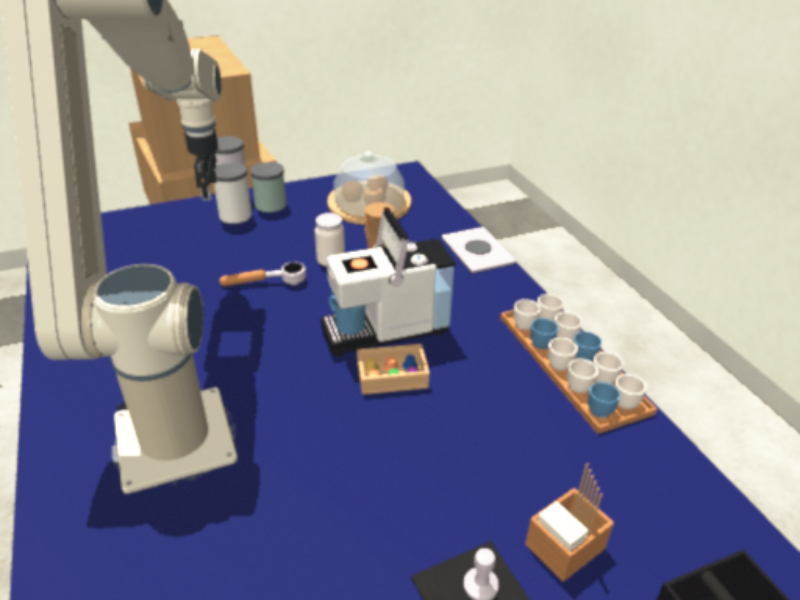

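View pics/top0.png

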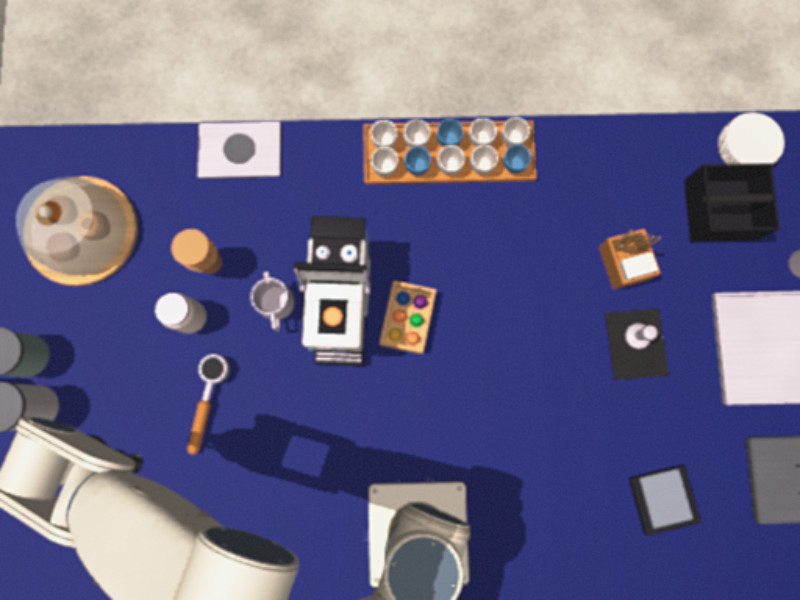

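Machine is at about x 0.52, y 0.155 with yaw near 0; the buttons show in the top view near (206,162) and (223,162) in native pixels. Next I refine the pose from depth.

```bash
python3 - <<'E'
from h import *
f=np.load('pics/top0.npz');im,d=f['im'],f['d']
c=cv2.resize(im[125:245,160:290,::-1],None,fx=6,fy=5,interpolation=cv2.INTER_CUBIC)
c=cv2.resize(im[130:240,170:290,::-1],None,fx=5,fy=5,interpolation=cv2.INTER_CUBIC);cv2.imwrite('pics/c1.png',c)
f2=np.load('pics/side0.npz');cv2.imwrite('pics/c2.png',cv2.resize(f2['im'][125:235,195:315,::-1],None,fx=5,fy=5,interpolation=cv2.INTER_CUBIC))
m=arm.camera_model('top')
vv,uu=np.mgrid[130:240,170:290];z=d[130:240,170:290]
p=np.stack([(uu-m['cx'])/m['fx']*z,(vv-m['cy'])/m['fy']*z,z],-1).reshape(-1,3)
X=(p-np.array(m['t']))@np.array(m['R'])
col=im[130:240,170:290].reshape(-1,3).astype(int)
near=(X[:,0]>.3)&(X[:,0]<.75)&(X[:,1]>.06)&(X[:,1]<.24)
for lo in np.arange(.19,.33,.01):
    s=near&(X[:,2]>=lo)&(X[:,2]<lo+.01)
    if s.sum()>3:print(round(lo,2),s.sum(),X[s].min(0).round(3),X[s].max(0).round(3))
s=near&(abs(X[:,2]-.215)<.012)
print(X[s,2].mean())
print(cv2.minAreaRect(X[s][:,:2].astype(np.float32)*1000))
s=near&(X[:,2]>.25);Y=X[s];print(Y.mean(0),np.polyfit(Y[:,1],Y[:,0],1),cv2.minAreaRect(Y[:,:2].astype(np.float32)*1000))
for zz in (162,163):print()
E
```

```text
0.19 25 [0.402 0.093 0.19 ] [0.616 0.199 0.2  ]
0.2 372 [0.401 0.092 0.2  ] [0.683 0.235 0.21 ]
0.21 2194 [0.404 0.092 0.21 ] [0.681 0.235 0.22 ]
0.22 128 [0.407 0.098 0.22 ] [0.637 0.233 0.229]
0.23 23 [0.524 0.094 0.23 ] [0.59  0.232 0.24 ]
0.24 42 [0.528 0.097 0.241] [0.543 0.23  0.249]
0.25 53 [0.53  0.093 0.251] [0.544 0.231 0.26 ]
0.26 52 [0.533 0.092 0.26 ] [0.547 0.23  0.27 ]
0.27 55 [0.534 0.092 0.27 ] [0.547 0.232 0.28 ]
0.28 33 [0.536 0.098 0.28 ] [0.549 0.231 0.288]
0.29 17 [0.535 0.094 0.292] [0.549 0.232 0.3  ]
0.3 96 [0.538 0.093 0.3  ] [0.562 0.233 0.31 ]
0.31 151 [0.54  0.093 0.31 ] [0.558 0.229 0.319]
0.21386167731002503
((541.847412109375, 162.84291076660156), (142.85235595703125, 278.10400390625), 86.44026947021484)
[0.54599543 0.16167651 0.29216584] [0.05793992 0.5366279 ] ((546.18505859375, 162.71902465820312), (141.93943786621094, 24.818742752075195), 86.39691925048828)
```

View pics/c1.png

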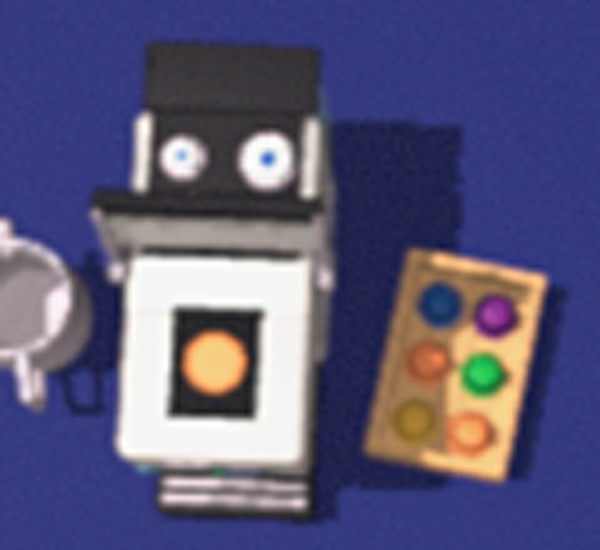

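View pics/c2.png

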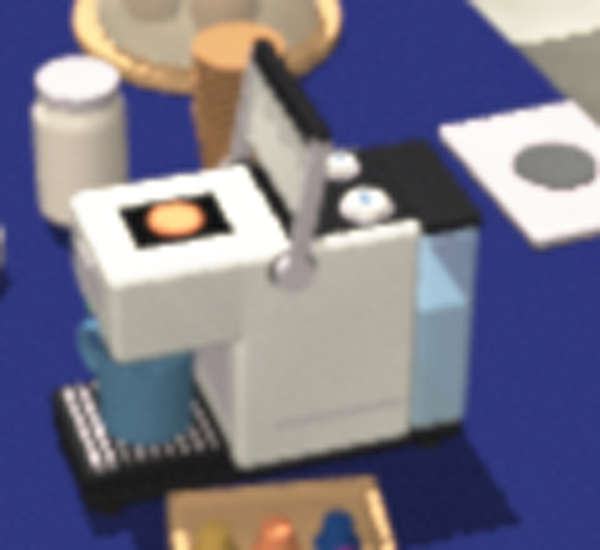

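```bash
python3 - <<'E'
from h import *
b=ray_z('top',222.9,161.1,.224);s=ray_z('top',206.1,160.9,.224)
print('top',b,s,(s-b),np.linalg.norm(s-b))
# side crop: big (365,205), small (342,165)
b2=ray_z('side',195+365/5-.4,125+204/5-.4,.224);s2=ray_z('side',195+342/5-.4,125+165/5-.4,.224);print('side',b2,s2)
for q in ['big_button','small_button']:
  for c in ['top','side']:
    for r in arm.trace(c,q)[:2]:
      ys,xs=np.nonzero(r['mask']);print(q,c,r['confidence'],r['box'],xs.mean(),ys.mean(),ray_z(c,xs.mean(),ys.mean(),.223).round(4))
E
```

```text
top [0.59831824 0.13300171 0.224     ] [0.60017452 0.18763839 0.224     ] [0.00185628 0.05463668 0.        ] 0.0546682069254994
side [0.59747844 0.12727659 0.224     ] [0.6024448 0.1811166 0.224    ]
big_button top 0.68 [98.7, 188.7, 33.7, 25.2] 115.72454090150251 199.64440734557596 [0.4794 0.4772 0.223 ]
big_button top 0.52 [219.8, 156.4, 10.6, 9.1] 223.38888888888889 161.38888888888889 [0.5976 0.1315 0.223 ]
```

Call:
servo_tool:
  targets:
    - [[0, 0, -3.2, 0, 0, -0.034, 0], [0, 0, -3.2, 0, 0, -0.034, 0], [0, 0, -3.2, 0, 0, -0.034, 0], [0, 0, -3.2, 0, 0, -0.034, 0], [0, 0, -3.0, 0, 0, -0.034, 0], [0, 0, 0, 0, 0, 0, 0], [0, 0, 0, 0, 0, 0, 0]]

```text
clock: 1.48
tool_pos: [0.2072, 0.5881, 0.4043]
tool_rot: [0.724, 0.689, -0.003, 0.001]
wrist_force: [0.2, -0.4, -0.7]
opening: 0.0004
```

Call:
servo_tool:
  targets:
    - [[0, 0, 0.1, -0.029, 0.029, 0, 0], [0, 0, 0.1, -0.029, 0.029, 0, 0], [0, 0, 0.1, -0.029, 0.029, 0, 0], [0, 0, 0.1, -0.029, 0.029, 0, 0], [0, 0, 0.1, -0.029, 0.029, 0, 0], [0, 0, 0.1, -0.029, 0.029, 0, 0], [0, 0, 0.1, -0.029, 0.029, 0, 0], [0, 0, 0.1, -0.029, 0.029, 0, 0], [0, 0, 0, -0.029, 0.029, 0, 0], [0, 0, 0, -0.029, 0.029, 0, 0]]

```text
clock: 2.32
tool_pos: [0.4788, 0.2785, 0.3959]
tool_rot: [0.727, 0.687, -0.007, -0.0]
wrist_force: [-0.6, 0.3, -0.3]
opening: -0.0001
```

```bash
python3 - <<'E'
from h import *
print(arm.observe())
E
```

```text
{'clock': 2.3167, 'qpos': array([ 0.50688081,  0.17209664,  1.58926622, -0.00279893,  1.39350772,
       -1.00756033]), 'joint_vel': array([-0.88516296,  0.1466686 , -0.14930869, -0.00772443,  0.01100871,
       -0.87352501]), 'effort': array([  4.98784751, -47.05550551, -31.60190105,  -0.07265917,
         0.24656324,   1.15277845]), 'tool_pos': array([0.4788342 , 0.27853797, 0.39586526]), 'tool_rot': array([ 7.26555475e-01,  6.87074358e-01, -6.77281067e-03, -3.11705697e-04]), 'wrist_force': array([-0.61937966,  0.33438587, -0.27969502]), 'wrist_torque': array([ 0.05222938, -0.0917457 , -0.02371155]), 'opening': -6.947461743118648e-05}
```

Call:
servo_tool:
  targets:
    - [[0, 0, 0, -0.028, 0.03, -0.001, 0], [0, 0, 0, -0.028, 0.03, -0.001, 0], [0, 0, 0, -0.028, 0.03, 0, 0], [0, 0, 0, -0.017, 0.025, 0, 0], [0, 0, 0, -0.005, 0.012, 0, 0], [0, 0, 0, 0, 0, 0, 0], [0, 0, 0, 0, 0, 0, 0]]

```text
clock: 2.9
tool_pos: [0.6032, 0.1537, 0.3886]
tool_rot: [0.731, 0.682, -0.012, -0.002]
wrist_force: [-0.5, -0.6, -0.4]
opening: -0.0002
```

```bash
python3 - <<'E'
from h import *
from scipy.spatial.transform import Rotation as R
for c in ['side']:
    im,d=arm.get_image(c)
    cv2.imwrite(f'pics/{c}1.png',cv2.resize(im[70:235,165:345,::-1],None,fx=3.5,fy=3.5,interpolation=cv2.INTER_CUBIC))
o=arm.observe();print(o['clock'],o['tool_pos'],R.from_quat(o['tool_rot']).as_matrix().round(3).tolist(),o['wrist_force'],o['qpos'])
E
```

```text
2.95 [0.60282759 0.15403688 0.38853053] [[0.068, 0.997, -0.021], [0.998, -0.068, -0.013], [-0.015, -0.02, -1.0]] [ 0.66965993 -0.76757618 -0.66830338] [ 0.23496204  0.29667295  1.44550706 -0.00812288  1.4227261  -1.26668098]
```

View pics/side1.png

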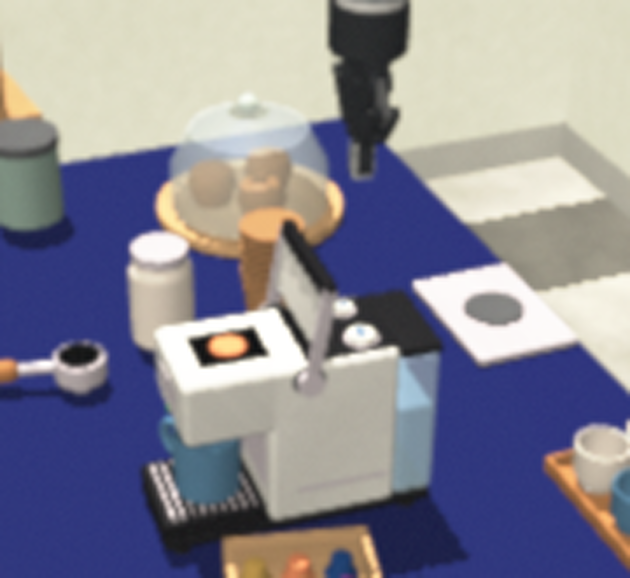

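The fingers are shut above the deck behind the lever, clear of it. Lowering to handle height.

Call:
servo_tool:
  targets:
    - [[0, 0, 0, 0.003, 0, 0.03, 0], [0, 0, 0, 0.002, 0, 0.03, 0], [0, 0, 0, 0, 0, 0.02, 0], [0, 0, 0, 0, 0, 0.003, 0], [0, 0, 0, 0, 0, 0, 0]]

```text
clock: 3.37
tool_pos: [0.5967, 0.1651, 0.3047]
tool_rot: [0.728, 0.685, -0.011, -0.002]
wrist_force: [-0.8, 0.0, -0.1]
opening: 0.0002
```

```bash
python3 - <<'E'
from h import *
im,d=arm.get_image('side')
cv2.imwrite('pics/side2.png',cv2.resize(im[100:200,205:315,::-1],None,fx=6,fy=6,interpolation=cv2.INTER_CUBIC))
o=arm.observe();print(o['clock'],o['tool_pos'],o['wrist_force'],o['wrist_torque'])
p=o['tool_pos'];
for dz in(0,.01,.019,.03):
  u,v=P('side',p-[0,0,dz]);print(dz,(u-205+.5)*6,(v-100+.5)*6)
E
```

```text
3.4167 [0.59675278 0.16520706 0.30501544] [ 0.6556137  -0.97044911 -0.10816958] [ 0.03126316 -0.02015688  0.0337462 ]
0 356.0850422483371 246.6885948656602
0.01 355.6407209111866 261.5019737273416
0.019 355.2437435398316 274.7369361514048
0.03 354.7622523011429 290.78953489226205
```

View pics/side2.png

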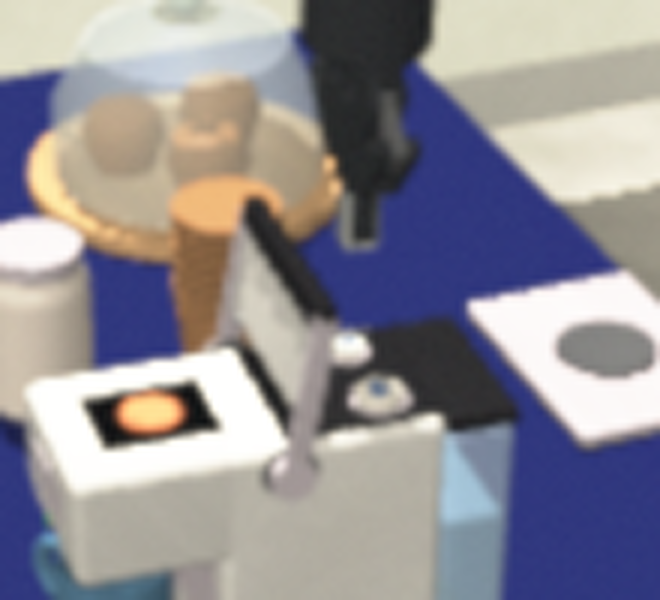

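```bash
python3 - <<'E'
from h import *
im,d=arm.get_image('side');o=arm.observe();print(o['tool_pos'])
cv2.imwrite('pics/side3.png',cv2.resize(im[100:200,205:315,::-1],None,fx=6,fy=6,interpolation=cv2.INTER_CUBIC))
for v in range(128,146):
    print(v,[ (W('side',u,v,d[v,u]).round(3).tolist()) for u in (262,264,266)])
E
```

```text
[0.59766694 0.16501342 0.30604718]
128 [[0.582, 0.15, 0.365], [0.584, 0.138, 0.371], [0.581, 0.115, 0.383]]
129 [[0.585, 0.157, 0.358], [0.584, 0.139, 0.367], [0.583, 0.12, 0.376]]
130 [[0.584, 0.155, 0.355], [0.583, 0.136, 0.365], [0.584, 0.121, 0.372]]
131 [[0.582, 0.15, 0.354], [0.583, 0.136, 0.361], [0.592, 0.139, 0.358]]
132 [[0.586, 0.158, 0.345], [0.583, 0.135, 0.358], [0.6, 0.157, 0.343]]
133 [[0.586, 0.158, 0.342], [0.053, -1.064, 1.078], [0.598, 0.152, 0.342]]
134 [[0.587, 0.16, 0.336], [0.592, 0.156, 0.337], [0.598, 0.152, 0.338]]
135 [[0.588, 0.163, 0.33], [0.592, 0.155, 0.333], [0.599, 0.153, 0.334]]
136 [[0.588, 0.162, 0.327], [0.59, 0.149, 0.333], [0.6, 0.154, 0.329]]
137 [[0.587, 0.16, 0.324], [0.591, 0.152, 0.327], [0.598, 0.151, 0.327]]
138 [[0.589, 0.165, 0.317], [0.59, 0.148, 0.326], [0.602, 0.159, 0.318]]
139 [[0.588, 0.161, 0.316], [0.593, 0.155, 0.318], [0.602, 0.159, 0.314]]
140 [[0.589, 0.164, 0.31], [0.595, 0.161, 0.31], [0.605, 0.165, 0.306]]
141 [[0.801, 0.649, 0.001], [0.813, 0.651, -0.003], [0.819, 0.642, 0.001]]
142 [[0.798, 0.641, -0.0], [0.801, 0.625, 0.008], [0.816, 0.634, 0.0]]
143 [[0.794, 0.631, 0.0], [0.804, 0.631, -0.001], [0.813, 0.627, -0.001]]
144 [[0.794, 0.632, -0.006], [0.798, 0.617, 0.001], [0.805, 0.609, 0.005]]
145 [[0.783, 0.606, 0.005], [0.797, 0.615, -0.002], [0.803, 0.603, 0.003]]
```

The pads end visually at z≈0.305, practically at TCP height rather than 19 mm below. I will use contact to settle that. Lowering 14 mm more and approaching the bar.

Call:
servo_tool:
  targets:
    - [[0, 0, 0, -0.004, 0, 0.01, 0], [0, 0, 0, -0.001, -0.006, 0.004, 0], [0, 0, 0, 0, -0.008, 0, 0], [0, 0, 0, 0, -0.008, 0, 0], [0, 0, 0, 0, -0.004, 0, 0]]

```text
clock: 3.88
tool_pos: [0.5711, 0.1621, 0.296]
tool_rot: [0.728, 0.685, -0.006, 0.0]
wrist_force: [4.1, -0.1, -0.8]
opening: -0.0001
```

Call:
servo_tool:
  targets:
    - [[0, 0, 0, 0, -0.005, 0, 0], [0, 0, 0, 0, -0.008, 0, 0], [0, 0, 0, 0, -0.01, 0, 0]]

```text
clock: 4.13
tool_pos: [0.5509, 0.1633, 0.299]
tool_rot: [0.728, 0.685, -0.001, 0.004]
wrist_force: [5.5, -1.3, -4.0]
opening: -0.0002
```

```bash
python3 - <<'E'
from h import *
im,d=arm.get_image('side');o=arm.observe();print(o['tool_pos'],o['wrist_force'])
cv2.imwrite('pics/side4.png',cv2.resize(im[100:200,205:315,::-1],None,fx=6,fy=6,interpolation=cv2.INTER_CUBIC))
E
```

```text
[0.54913151 0.16344253 0.2989998 ] [ 2.41082292 -0.16834951  0.56806116]
```

View pics/side4.png

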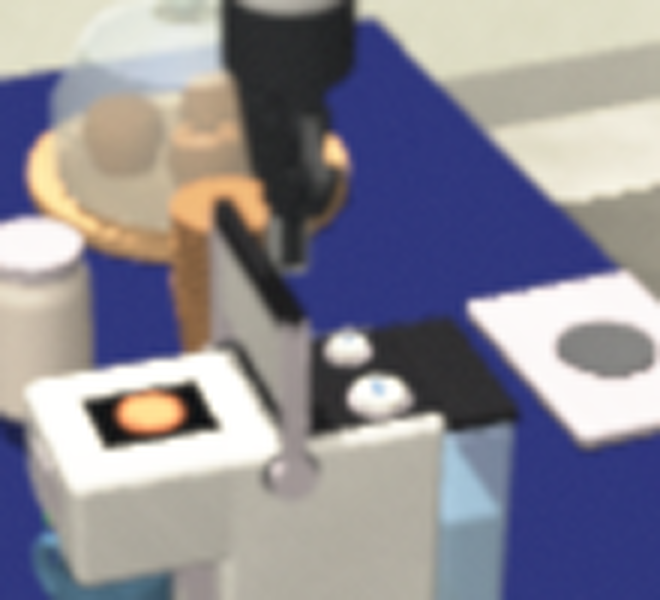

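Bar contact happened as predicted and the lever is now about vertical. Continuing the arc.

Call:
servo_tool:
  targets:
    - [[0, 0, 0, 0, -0.013, 0, 0], [0, 0, 0, 0, -0.014, 0, 0], [0, 0, 0, 0, -0.014, 0.001, 0], [0, 0, 0, 0, -0.012, 0.003, 0]]

```text
clock: 4.52
tool_pos: [0.5007, 0.1667, 0.2973]
tool_rot: [0.729, 0.685, 0.004, 0.008]
wrist_force: [4.8, -0.2, -1.2]
opening: 0.0001
```

```bash
python3 - <<'E'
from h import *
im,d=arm.get_image('side');o=arm.observe();print(o['tool_pos'],o['wrist_force'])
cv2.imwrite('pics/side5.png',cv2.resize(im[100:200,205:315,::-1],None,fx=6,fy=6,interpolation=cv2.INTER_CUBIC))
E
```

```text
[0.49829623 0.16665251 0.2965054 ] [0.19981224 1.65314245 0.1164257 ]
```

View pics/side5.png

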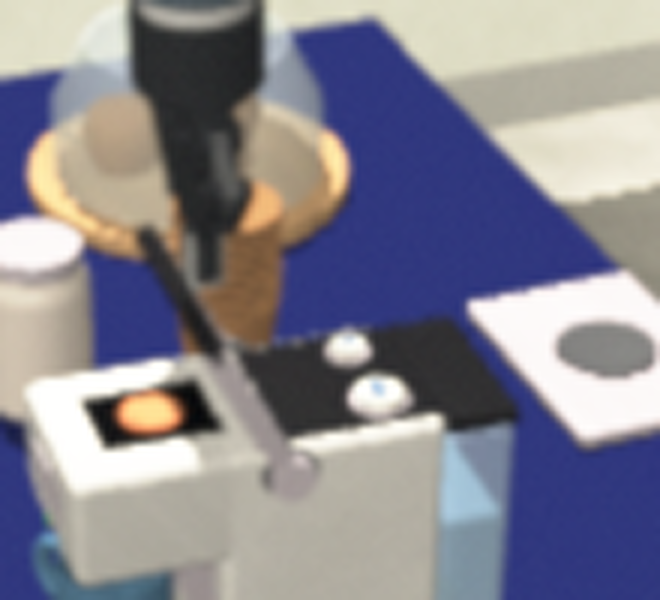

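Call:
servo_tool:
  targets:
    - [[0, 0, 0, 0, -0.012, 0.007, 0], [0, 0, 0, 0, -0.012, 0.008, 0], [0, 0, 0, 0, -0.012, 0.01, 0], [0, 0, 0, 0, -0.009, 0.012, 0], [0, 0, 0, 0, -0.007, 0.014, 0]]

```text
clock: 4.98
tool_pos: [0.4492, 0.1702, 0.2485]
tool_rot: [0.728, 0.685, 0.007, 0.009]
wrist_force: [-0.7, 0.3, -0.5]
opening: -0.0004
```

```bash
python3 - <<'E'
from h import *
im,d=arm.get_image('side');o=arm.observe();print(o['clock'],o['tool_pos'],o['wrist_force'])
cv2.imwrite('pics/side6.png',cv2.resize(im[100:200,205:315,::-1],None,fx=6,fy=6,interpolation=cv2.INTER_CUBIC))
E
```

```text
5.0333 [0.44639034 0.16952746 0.24545348] [-2.9616371  -0.79906327 -2.8619306 ]
```

View pics/side6.png

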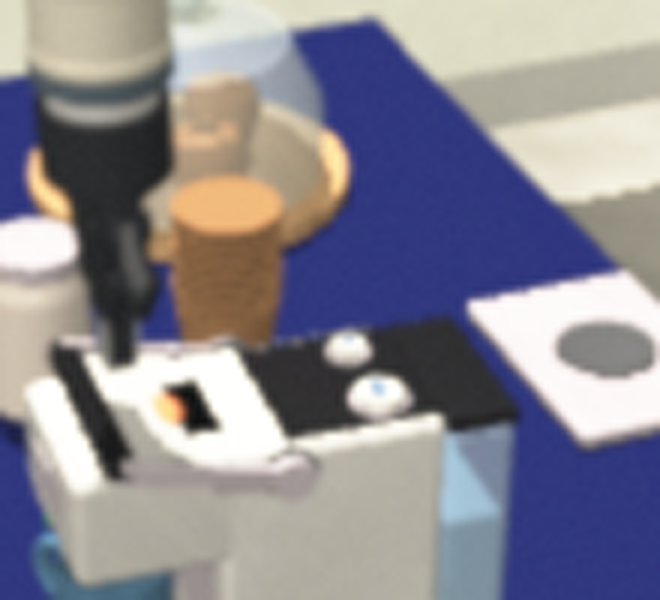

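The lever has snapped shut (bar lies on the head, crop (90,410)), and the machine has not visibly moved. Lifting off and going over the big button.

Call:
servo_tool:
  targets:
    - [[0, 0, 0, 0, 0, -0.02, 0], [0, 0, 0, 0, 0.002, -0.025, 0], [0, 0, 0, -0.004, 0.02, -0.01, 0], [0, 0, 0, -0.008, 0.032, 0, 0], [0, 0, 0, -0.008, 0.035, 0, 0], [0, 0, 0, -0.006, 0.03, 0, 0], [0, 0, 0, -0.003, 0.02, 0, 0], [0, 0, 0, 0, 0.01, 0, 0], [0, 0, 0, 0, 0, 0, 0], [0, 0, 0, 0, 0, 0, 0]]

```text
clock: 5.87
tool_pos: [0.5969, 0.1291, 0.307]
tool_rot: [0.728, 0.686, 0.001, 0.005]
wrist_force: [-0.7, -0.5, 0.0]
opening: -0.0004
```

```bash
python3 - <<'E'
from h import *
from scipy.spatial.transform import Rotation as R
im,d=arm.get_image('side');o=arm.observe();print(o['clock'],o['tool_pos'],o['wrist_force'],R.from_quat(o['tool_rot']).as_matrix().round(3).tolist())
cv2.imwrite('pics/side7.png',cv2.resize(im[100:200,205:315,::-1],None,fx=6,fy=6,interpolation=cv2.INTER_CUBIC))
# big button now: centroid refine
b=ray_z('side',195+365/5-.4,125+204/5-.4,.224);print(b)
for q in ['big_button_top','lever_handle']:
  for r in arm.place_of('side',q)[:1]:print(q,r['confidence'],r['position'],ray_z('side',*r['position'],.224).round(4))
E
```

```text
5.9167 [0.59665319 0.1291488  0.30702473] [ 0.83597393  0.53323602 -0.38752488] [[0.059, 0.998, 0.008], [0.998, -0.059, -0.007], [-0.006, 0.008, -1.0]]
[0.59747844 0.12727659 0.224     ]
big_button_top 0.43 [268.6, 164.3] [0.6037 0.1326 0.224 ]
lever_handle 0.67 [218.3, 168.0] [0.4283 0.1738 0.224 ]
```

View pics/side7.png

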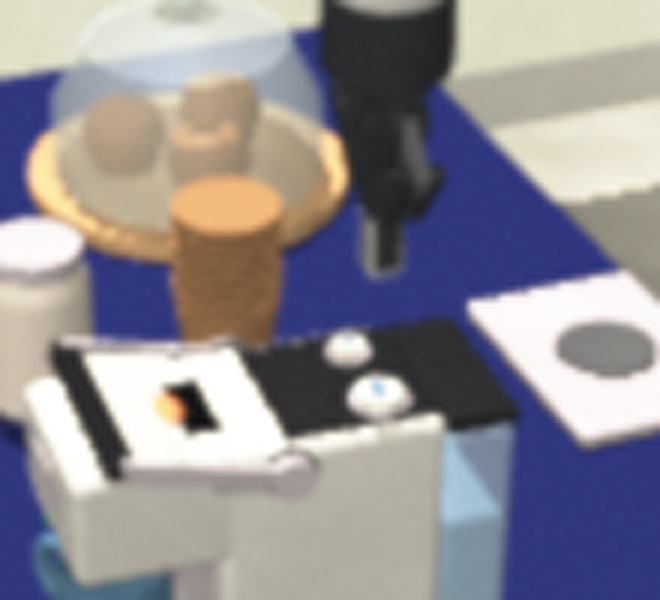

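Call:
servo_tool:
  targets:
    - [[0, 0, 0, 0, 0, 0.02, 0], [0, 0, 0, 0, 0, 0.02, 0], [0, 0, 0, 0.001, 0, 0.008, 0], [0, 0, 0, 0, 0, 0, 0], [0, 0, 0, 0, 0, 0, 0]]

```text
clock: 6.43
tool_pos: [0.5932, 0.1319, 0.2603]
tool_rot: [0.726, 0.687, 0.001, 0.005]
wrist_force: [-0.8, 0.1, 0.1]
opening: 0.0
```

Call:
servo_tool:
  targets:
    - [[0, 0, 0, 0, 0, 0.006, 0], [0, 0, 0, 0, 0, 0.004, 0], [0, 0, 0, 0, 0, 0, 0]]

```text
clock: 6.68
tool_pos: [0.5937, 0.1325, 0.252]
tool_rot: [0.726, 0.687, 0.003, 0.006]
wrist_force: [0.3, -0.5, 0.2]
opening: -0.0001
```

Call:
servo_tool:
  targets:
    - [[0, 0, 0, -0.001, 0.002, 0.004, 0], [0, 0, 0, 0, 0.001, 0.003, 0], [0, 0, 0, 0, 0, 0, 0]]

```text
clock: 6.93
tool_pos: [0.5976, 0.1313, 0.2456]
tool_rot: [0.726, 0.687, 0.004, 0.007]
wrist_force: [-1.0, -0.9, -0.1]
opening: -0.0001
```

Call:
servo_tool:
  targets:
    - [[0, 0, 0, 0, 0.001, 0.004, 0], [0, 0, 0, 0, 0, 0.002, 0], [0, 0, 0, 0, 0, 0, 0]]

```text
clock: 7.18
tool_pos: [0.5992, 0.131, 0.239]
tool_rot: [0.726, 0.687, 0.004, 0.007]
wrist_force: [0.3, -0.9, -0.3]
opening: -0.0
```

```bash
python3 - <<'E'
from h import *
im,d=arm.get_image('side');o=arm.observe();print(o['clock'],o['tool_pos'],o['wrist_force'])
cv2.imwrite('pics/side8.png',cv2.resize(im[120:190,235:305,::-1],None,fx=8,fy=8,interpolation=cv2.INTER_CUBIC))
E
```

```text
7.2333 [0.59918839 0.13101016 0.23912193] [-0.21497015 -0.45312228  0.28465726]
```

View pics/side8.png

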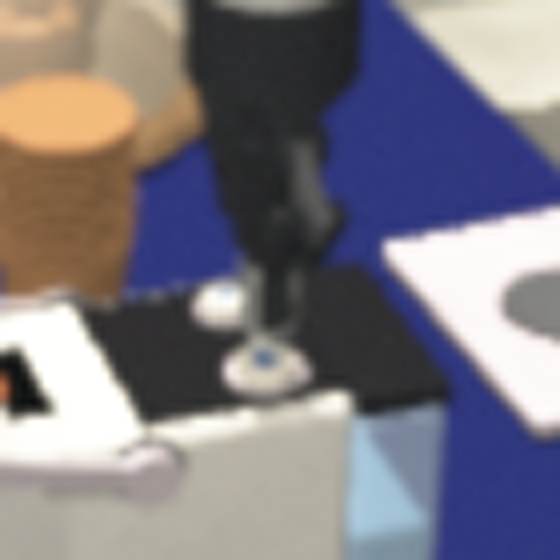

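Tip is centred just above the big button. Continuing in small steps.

Call:
servo_tool:
  targets:
    - [[0, 0, 0, 0, -0.001, 0.004, 0], [0, 0, 0, 0, 0, 0.003, 0], [0, 0, 0, 0, 0, 0, 0]]

```text
clock: 7.48
tool_pos: [0.5983, 0.1311, 0.2316]
tool_rot: [0.726, 0.687, 0.004, 0.007]
wrist_force: [-0.4, -0.5, 0.1]
opening: 0.0002
```

Call:
servo_tool:
  targets:
    - [[0, 0, 0, 0, 0, 0.003, 0], [0, 0, 0, 0, 0, 0.002, 0], [0, 0, 0, 0, 0, 0, 0]]

```text
clock: 7.73
tool_pos: [0.5982, 0.1311, 0.2259]
tool_rot: [0.726, 0.687, 0.004, 0.007]
wrist_force: [-0.2, 0.4, 0.1]
opening: -0.0
```

Call:
servo_tool:
  targets:
    - [[0, 0, 0, 0, 0, 0.002, 0], [0, 0, 0, 0, 0, 0.001, 0], [0, 0, 0, 0, 0, 0, 0]]

```text
clock: 7.98
tool_pos: [0.5983, 0.1311, 0.2226]
tool_rot: [0.726, 0.687, 0.004, 0.007]
wrist_force: [0.1, -0.1, -0.6]
opening: -0.0002
```

Call:
servo_tool:
  targets:
    - [[0, 0, 0, 0, 0, 0.002, 0], [0, 0, 0, 0, 0, 0.001, 0], [0, 0, 0, 0, 0, 0, 0]]

```text
clock: 8.23
tool_pos: [0.5985, 0.1311, 0.2199]
tool_rot: [0.726, 0.687, 0.004, 0.007]
wrist_force: [-0.5, -0.0, 2.7]
opening: -0.0003
```

```bash
python3 - <<'E'
from h import *
im,d=arm.get_image('side');o=arm.observe();print(o['clock'],o['tool_pos'],o['wrist_force'])
cv2.imwrite('pics/side9.png',cv2.resize(im[120:190,235:305,::-1],None,fx=8,fy=8,interpolation=cv2.INTER_CUBIC))
E
```

```text
8.2833 [0.5984973  0.13110599 0.21994074] [-0.86769067  0.19506268  2.16952199]
```

View pics/side9.png

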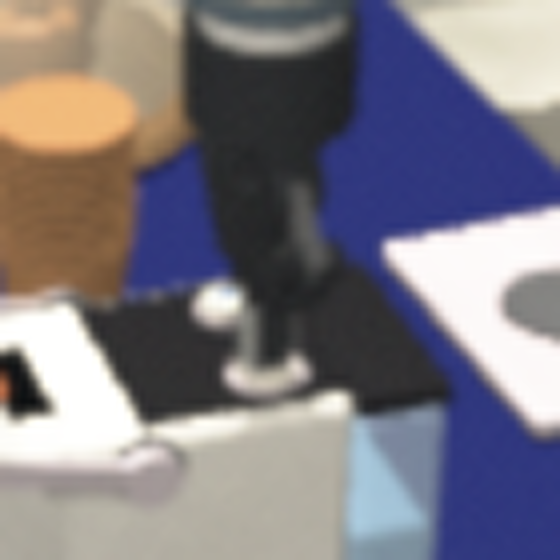

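Contact with the button (2.5 N of spring force). Pressing fully, until the force climbs above 4 N.

Call:
servo_tool:
  targets:
    - [[0, 0, 0, 0, 0, 0.002, 0], [0, 0, 0, 0, 0, 0.002, 0], [0, 0, 0, 0, 0, 0.001, 0], [0, 0, 0, 0, 0, 0, 0]]

```text
clock: 8.62
tool_pos: [0.5986, 0.1312, 0.217]
tool_rot: [0.726, 0.687, 0.004, 0.007]
wrist_force: [-1.7, -1.4, 3.7]
opening: -0.0
```

Call:
servo_tool:
  targets:
    - [[0, 0, 0, 0, 0, 0.003, 0], [0, 0, 0, 0, 0, 0.003, 0], [0, 0, 0, 0, 0, 0.001, 0]]

```text
clock: 8.87
tool_pos: [0.5989, 0.1312, 0.217]
tool_rot: [0.726, 0.687, 0.005, 0.008]
wrist_force: [-2.0, -0.6, 1.9]
opening: -0.0
```

```bash
python3 - <<'E'
from h import *
im,d=arm.get_image('side');o=arm.observe();print(o['clock'],o['tool_pos'],o['wrist_force'],o['wrist_torque'],o['opening'])
cv2.imwrite('pics/side10.png',cv2.resize(im[120:190,235:305,::-1],None,fx=8,fy=8,interpolation=cv2.INTER_CUBIC))
E
```

```text
8.9167 [0.59899095 0.13121964 0.2166414 ] [-2.88506256 -0.57541464  5.83774257] [-0.103551    0.61600445  0.01259065] 0.00010533149796155425
```

View pics/side10.png

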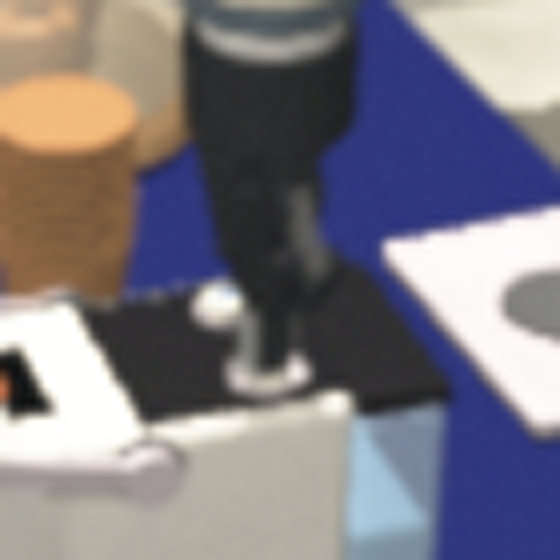

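Call:
servo_tool:
  targets:
    - [[0, 0, 0, 0, 0, 0.006, 0], [0, 0, 0, 0, 0, 0.006, 0], [0, 0, 0, 0, 0, 0.006, 0]]

```text
clock: 9.17
tool_pos: [0.5993, 0.1313, 0.2158]
tool_rot: [0.726, 0.687, 0.007, 0.009]
wrist_force: [-20.8, -3.9, 45.4]
opening: -0.0001
```

Hard stop reached at z 0.216, so the button is fully down. Releasing straight up, then retreating.

Call:
servo_tool:
  targets:
    - [[0, 0, 0, 0, 0, -0.004, 0], [0, 0, 0, 0, 0, -0.01, 0], [0, 0, 0, 0, 0, -0.03, 0], [0, 0, 0, 0, 0, -0.035, 0], [0, 0, 0, 0, 0, -0.035, 0], [0, 0, 0, 0.02, 0, -0.03, 0], [0, 0, 0, 0.03, 0, 0, 0], [0, 0, 0, 0.035, 0, 0, 0], [0, 0, 0, 0.035, -0.01, 0, 0], [0, 0, 0, 0.035, -0.01, 0, 0]]

```text
clock: 10.0
tool_pos: [0.5873, 0.2864, 0.3712]
tool_rot: [0.73, 0.683, 0.01, 0.011]
wrist_force: [1.5, 0.2, -0.4]
opening: 0.0002
```

Call:
servo_tool:
  targets:
    - [[0, 0, 0, 0.035, -0.015, 0, 0], [0, 0, 0, 0.035, -0.015, 0, 0], [0, 0, 0, 0.03, -0.015, 0, 0], [0, 0, 0, 0.015, -0.01, 0, 0], [0, 0, 0, 0, 0, 0, 0], [0, 0, 0, 0, 0, 0, 0]]

```text
clock: 10.5
tool_pos: [0.5356, 0.418, 0.3666]
tool_rot: [0.728, 0.686, 0.01, 0.01]
wrist_force: [0.5, -0.8, 0.2]
opening: -0.0
```

```bash
python3 - <<'E'
from h import *
o=arm.observe();print(o['clock'],o['tool_pos'],o['wrist_force'])
A=[]
for c in ['side','top']:
    im,d=arm.get_image(c);np.savez(f'pics/{c}F.npz',im=im,d=d)
    cr=(slice(125,235),slice(195,315)) if c=='side' else (slice(130,240),slice(170,290))
    old=np.load(f'pics/{c}0.npz')['im']
    A.append(np.hstack([cv2.resize(x[cr][:,:,::-1],None,fx=3.2,fy=2.7,interpolation=cv2.INTER_CUBIC) for x in (old,im)]))
cv2.imwrite('pics/final.png',np.vstack(A))
m=arm.camera_model('top');f=np.load('pics/topF.npz');d=f['d']
for n in('0','F'):
    d=np.load(f'pics/top{n}.npz')['d']
    vv,uu=np.mgrid[130:240,170:290];z=d[130:240,170:290]
    p=np.stack([(uu-m['cx'])/m['fx']*z,(vv-m['cy'])/m['fy']*z,z],-1).reshape(-1,3)
    X=(p-np.array(m['t']))@np.array(m['R'])
    s=(X[:,0]>.3)&(X[:,0]<.75)&(X[:,1]>.06)&(X[:,1]<.20)&(abs(X[:,2]-.215)<.012)
    print(n,cv2.minAreaRect(X[s][:,:2].astype(np.float32)*1000),X[s].mean(0),X[(X[:,0]<.7)&(X[:,1]<.2),2].max())
E
```

```text
10.5 [0.5355946  0.41801529 0.36663804] [ 0.53932468 -0.81211655  0.24754455]
0 ((542.0342407226562, 145.745361328125), (281.82574462890625, 108.12259674072266), 0.024857280775904655) [0.53803894 0.15135329 0.21405664] 1.587269001575112
F ((541.9729614257812, 145.781005859375), (108.06403350830078, 282.1501770019531), 89.85857391357422) [0.54646868 0.14944231 0.21484614] 1.587269001575112
```

View pics/final.png

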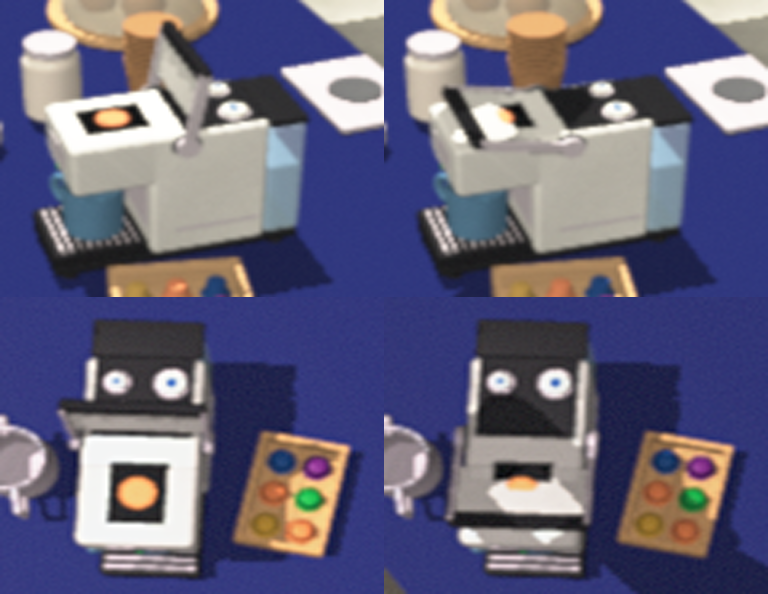

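```bash
python3 - <<'E'
from h import *
print(arm.close_job())
E
```

```text
the job is handed in; nothing more can be done
None
```

The lever is shut, the larger button was pressed to its hard stop and released, and the job is handed in at about 10.6 s. `close_job` gives no verdict, so what follows is from my own checks.

- **Lever:** I pushed it from behind with closed fingers along its arc until it snapped shut. Afterwards the handle was found at (0.428, 0.174), against a predicted shut position of (0.429, 0.169).
- **Button:** it was pressed until the tool stopped, with about 45 N at the wrist in the last push. That was firmer than needed and about 20 N of it was sideways. It looks up again in the final picture.
- **Rest of the scene:** comparing before and after pictures, the machine outline moved by less than 1 mm. The mug, box, pitcher, cups and jar look unchanged. I did not look at the tamper, napkin caddy or portafilter again. The arm stands clear.
- **Disagreements:** the shut fingertips made contact at about TCP height, not 19 mm ahead of it as stated. Some network guesses were wrong (small button, hinge in the top view, one big-button mask), so I used the depth data and the pictures instead.

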